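# Lid and clamp the topping pots at the pastry counter

## Robot

A 6-joint arm with a two-finger parallel gripper is mounted at the origin on the work surface. World frame = base frame: x ahead of the robot, y to its left, z up, the work surface at z = 0. Lengths are in mm, angles in rad, forces in N, time in s.
With the tool pointing down it reaches from about 350 to 925 mm from the base axis. Payload 6.4 kg.
Tool frame: the origin (TCP) lies midway between the tips of the shut fingers; the grasp point (between the pads) lies 19 mm behind it (grip_point_offset is the z of the grasp point in the tool frame, in mm); z points along the fingers, y is the line along which they close (so a half turn about z gives the same grasp; the last joint's range is limited). The gripper opens to 94 mm and grips with 3 to 60 N. Pads are 16 mm wide; open, the fingers measure 119 mm over their backs; the gripper's body (75 mm by 177 mm) begins 78 mm behind the grasp point.
Start: joints at [1.105, 0.245, 1.558, -0, 1.339, -0.174], TCP at [186.987, 622.535, 205.455] pointing down, gripper open.
Joint ranges: [-3.13, 3.13], [-1.02, 2.26], [0.13, 2.54], [-0.95, 4.09], [0.21, 2.88], [-2.74, 2.74]. Speed limits (rad/s): [2.57, 2.57, 3.14, 3.14, 3.14, 3.14].

## Interface

Orientations are given as [roll, pitch, yaw] about the fixed x, y, z axes, in that order (R = Rz(yaw) Ry(pitch) Rx(roll)).
In Python, from bench import * gives the robot as it stands. The module is installed in compiled form; this text tells all that it offers.
- The arm moves only by the tool drive_tool, never from a script. Its argument "plan" is a list that holds one entry, the list of rows, each a list of 4 numbers: the shift along the world's x, y, z in cm, then the turn about the world's z in rad. A call has 1 to 12 rows; each row is the pose to reach, as a shift and turn from the pose commanded when the call began; what a row does not reach only later rows make up. A row lasts 1/10 s, in which the tool goes at most 50 mm and 8.59 degrees, less where a joint would pass 70% of its speed; a pose out of reach is approached as far as the arm can. A call with a gripper value outside its range is refused whole. "gripper" is the finger opening in cm, from 0 to 9.4, set as the call begins (left out, the last holds). The fingers move at their own pace and stop on an object; "force" is the grip in N (left out, the last holds). Time passes only in rows, so rows that repeat a pose let the fingers close. It gives the time, the measured TCP pose, the force, the opening and the grip force at its end, in the units of the state.
- get_obs(): the state, without advancing time (a new reading comes with each control period).
- snapshot(name): name is "scene" or "top" or "wrist"; returns a dict with "frame" (400x640x3 uint8, red, green, blue), "mtx" (3x3 intrinsics, pixels), "position" and "rotation" of the camera in the world; the wrist camera has in their place "tool_from_camera" (4x4, takes a point from camera to tool coordinates, whose origin is the TCP and whose axes are the flange's). Camera axes: x right, y down, z forward; pixel columns grow to the right and rows downward; lengths in mm; the calibration is good to about 2 mm. A picture is of the moment at which its call begins: read the wrist's pose just before it. There is no depth.
- sign_off(): hands the job in; it is judged then, once.
The state is a dict: "time_s": time; "joint_pos": joint angles; "joint_velocities": joint speeds; "joint_torque": joint torques, N m; "ee_pos": TCP position; "tool_rot": TCP orientation; "contact_force": force on the tool from outside, world axes, zero at the start; "torque": the same for the moment, N m; "gripper_width": finger opening in mm; "finger_force": force on a finger pad.
Only numpy, scipy, OpenCV 4.12 (cv2) and the standard library are available. Lean on these libraries where they do the work, as an engineer would, in place of code of your own. Each camera call takes 0.05 s, during which the arm holds its last target. There are 200 camera calls.

## Task

Get the tray of topping pots ready to carry: swing the clamp frame up past upright, out of the way, take the wooden lids one by one (the nested pile from the top down, and the one standing alone) and put one on every pot that stands on the tray, pressing each down until it is fully home, level with the pot's rim. Only when all the lids are home, swing the clamp frame fully shut over them. A spare lid may stay off. Do not disturb the other things on the counter.

Things in the scene. Friction and masses are not known exactly. Their poses are not given: they have to be found in the camera images.
- clamp (a joint): hinged steel clamp frame of the tray: a U of 12 mm round bar, two 110 mm arms and a 490 mm crossbar, hinged at the back of the tray. 0 = shut (arms level, crossbar running over the middle of all four pot places), grows as it swings up and away from the robot, 1.9 rad = fully back. The hinge is stiff (needs about 4 to 7 N at the crossbar) and stays where it is left
- clamp_grip (a point): middle of the crossbar, in the black grip sleeve (18 mm thick, 50 mm long); moves with the frame. When shut it is 163 mm above the counter, over the gap between the second and third pot places, with 82 mm free along the bar between the knobs of fitted lids
- clamp_hinge (a point): fixed point on the hinge line, midway between the two hinge posts, 163 mm above the counter. The crossbar moves on a circle of 110 mm radius about it. y axis = hinge axis; x axis points away from the pot row, which stands 110 mm from it on the -x side. The posts are 259 mm either side and reach 177 mm high
- tray: dark wooden tray fixed to the counter, 540 mm along its y, 12 mm thick floor with 26 mm high rails; origin on the counter under the middle of the pot row. Its four pot places lie along its y at -180, -60, 60 and 180 mm
- pot1_mouth (a point): centre of the mouth, level with the rim, of white stoneware pot 1 (112 mm across, 100 mm high, 98 mm across inside, 0.7 kg), standing loose on the tray, z up; its rim is 112 mm above the counter. None if this pot is not there
- seal1 (a joint): rubber seal ring in the mouth of pot 1: 0 = up (a lid laid on it goes 6 mm into the mouth and stands 14 mm proud), 0.014 = home (the lid's rim is level with the pot's rim). Stiff: moves down under a push of about 9 N on the lid, more than a lid's own weight, stays where it is left, and meets a hard stop when home
- pot2_mouth (a point): centre of the mouth, level with the rim, of white stoneware pot 2 (112 mm across, 100 mm high, 98 mm across inside, 0.7 kg), standing loose on the tray, z up; its rim is 112 mm above the counter. None if this pot is not there
- seal2 (a joint): rubber seal ring in the mouth of pot 2: 0 = up (a lid laid on it goes 6 mm into the mouth and stands 14 mm proud), 0.014 = home (the lid's rim is level with the pot's rim). Stiff: moves down under a push of about 9 N on the lid, more than a lid's own weight, stays where it is left, and meets a hard stop when home
- pot3_mouth (a point): centre of the mouth, level with the rim, of white stoneware pot 3 (112 mm across, 100 mm high, 98 mm across inside, 0.7 kg), standing loose on the tray, z up; its rim is 112 mm above the counter. None if this pot is not there
- seal3 (a joint): rubber seal ring in the mouth of pot 3: 0 = up (a lid laid on it goes 6 mm into the mouth and stands 14 mm proud), 0.014 = home (the lid's rim is level with the pot's rim). Stiff: moves down under a push of about 9 N on the lid, more than a lid's own weight, stays where it is left, and meets a hard stop when home
- pot4_mouth (a point): centre of the mouth, level with the rim, of white stoneware pot 4 (112 mm across, 100 mm high, 98 mm across inside, 0.7 kg), standing loose on the tray, z up; its rim is 112 mm above the counter. None if this pot is not there
- seal4 (a joint): rubber seal ring in the mouth of pot 4: 0 = up (a lid laid on it goes 6 mm into the mouth and stands 14 mm proud), 0.014 = home (the lid's rim is level with the pot's rim). Stiff: moves down under a push of about 9 N on the lid, more than a lid's own weight, stays where it is left, and meets a hard stop when home
- lid1_mid (a point): wooden lid 1, the point on its axis half-way up (30 mm above its underside, 30 mm below the top of its knob); z points out of the knob. Disc 92 mm across, 20 mm thick, with a knob 38 mm across, 40 mm tall on top; a recess underneath (45 mm across, 18 deep) takes the knob of the lid below: nested lids lie 42 mm apart and lift straight off. All alike, 0.16 kg, fit any pot. Starts in the pile of three on a 14 mm thick board, at the bottom
- lid2_mid (a point): wooden lid 2, the point on its axis half-way up (30 mm above its underside, 30 mm below the top of its knob); z points out of the knob. Disc 92 mm across, 20 mm thick, with a knob 38 mm across, 40 mm tall on top; a recess underneath (45 mm across, 18 deep) takes the knob of the lid below: nested lids lie 42 mm apart and lift straight off. All alike, 0.16 kg, fit any pot. Starts in the pile of three on a 14 mm thick board, in the middle
- lid3_mid (a point): wooden lid 3, the point on its axis half-way up (30 mm above its underside, 30 mm below the top of its knob); z points out of the knob. Disc 92 mm across, 20 mm thick, with a knob 38 mm across, 40 mm tall on top; a recess underneath (45 mm across, 18 deep) takes the knob of the lid below: nested lids lie 42 mm apart and lift straight off. All alike, 0.16 kg, fit any pot. Starts in the pile of three on a 14 mm thick board, on top
- lid4_mid (a point): wooden lid 4, the point on its axis half-way up (30 mm above its underside, 30 mm below the top of its knob); z points out of the knob. Disc 92 mm across, 20 mm thick, with a knob 38 mm across, 40 mm tall on top; a recess underneath (45 mm across, 18 deep) takes the knob of the lid below: nested lids lie 42 mm apart and lift straight off. All alike, 0.16 kg, fit any pot. Starts alone on the counter
- mug: blue mug, 80 mm across, 90 mm high, a bystander; origin at its underside
- syrup: amber glass bottle, 68 mm across, 210 mm high, a bystander; origin at its underside
- jamjar: small glass jar, 72 mm across, 90 mm high, a bystander; origin at its underside
- bowl: terracotta bowl, 120 mm across, 50 mm high, a bystander; origin at its underside
- spatula: spatula lying flat, 240 mm long, a bystander
- slate: little black slate sign 120 mm wide on a wooden foot, 105 mm high, a bystander; origin at its underside
Things that resemble listed ones, but are neither listed nor needed, are in the scene too. What is shaped like the part that bears lid2_mid but purple is not meant. What is shaped like the part that bears lid1_mid but yellow is not meant.

How it is judged (in metres and radians):
On the way, in this order (a step that is already met when the one before it is completed fails the run):
1. the clamp frame is swung well open (value of joint clamp above 1.2 rad), for 0.2 s.
2. with the frame open, every pot on the tray has a lid pressed home (distance between any of lid1_mid, lid2_mid, lid3_mid, lid4_mid and pot1_mouth below 0.0145 m and value of joint each of seal1, seal2, seal3, seal4 above 0.0115 m and distance between any of lid1_mid, lid2_mid, lid3_mid, lid4_mid and pot2_mouth below 0.0145 m and distance between any of lid1_mid, lid2_mid, lid3_mid, lid4_mid and pot3_mouth below 0.0145 m and distance between any of lid1_mid, lid2_mid, lid3_mid, lid4_mid and pot4_mouth below 0.0145 m and value of joint clamp above 0.9 rad), for 0.2 s.
3. the clamp frame is shut over the lids (value of joint clamp below 0.05 rad), for 0.2 s.
At the end, for the whole second after the job is handed in: Every pot on the tray stands upright (within 0.1 rad) with a lid pressed home in its mouth (the lid's middle, 10 mm above the mouth's centre when home, within 14.5 mm of it; seal moved at least 11.5 of its 14 mm), and the clamp frame is shut (under 0.05 rad) (distance between any of lid1_mid, lid2_mid, lid3_mid, lid4_mid and pot1_mouth below 0.0145 m and value of joint each of seal1, seal2, seal3, seal4 above 0.0115 m and distance between any of lid1_mid, lid2_mid, lid3_mid, lid4_mid and pot2_mouth below 0.0145 m and distance between any of lid1_mid, lid2_mid, lid3_mid, lid4_mid and pot3_mouth below 0.0145 m and distance between any of lid1_mid, lid2_mid, lid3_mid, lid4_mid and pot4_mouth below 0.0145 m and value of joint clamp below 0.05 rad and angle between each of pot1_mouth, pot2_mouth, pot3_mouth, pot4_mouth's own z axis and vertical below 0.1 rad); the robot touches nothing.
It fails at once if a bystander (mug, bottle, jar, bowl, spatula or slate sign) is shoved more than 5 cm (distance of any of mug, syrup, jamjar, bowl, spatula, slate from where it was at the start of the episode above 0.05 m).
It fails at once if a bystander (mug, bottle, jar, bowl or slate sign) is knocked over (angle between any of mug, syrup, jamjar, bowl, slate's own z axis and vertical above 0.6 rad).
Of pot1, pot2, pot3, pot4 only 3 to 4 are there at a start; the rules pass over those that are not, and their reading is None.
At some moment in a run one of lid4 may be knocked a few centimetres aside while the robot is not near it.
Once in a run the grip may slacken for a moment while it holds something.
It also fails if it takes over 210 s, if anything falls off the work surface, if the arm or the gripper's body presses on something with over 40 N, if the wrist force passes 120 N, or if a joint passes its speed limit or range.

## Working session

There is one attempt and no reset: what is moved stays moved. The work goes in short steps, Python scripts to look and compute and a tool call to move; the robot and the scene stay as the last step left them, time stands still between calls to the robot, and variables do not carry over. Pictures are saved under pics/ and viewed, at most 14 in all, crops included, and the job is handed in when it is done.

Besides the shell and the picture viewer there is one more tool, called after "Call:" as a command line: name --argument value ..., lists and objects as JSON in quotes. drive_tool: Moves the arm, as the interface text tells. Its arguments: {"type":"object","properties":{"plan":{"type":"array"},"gripper":{"type":"number"},"force":{"type":"number"}},"required":["plan"]}

```bash
mkdir -p pics; cat > h.py <<'E'
from bench import *
import numpy as np, cv2
def snap(n,f):
    s=snapshot(n); cv2.imwrite('pics/'+f+'.png',s['frame'][:,:,::-1]); 
    np.savez('pics/'+f+'.npz',**s); return s
def ray(s,u,v,z):
    K=np.array(s['mtx']);R=np.array(s['rotation']);p=np.array(s['position'])
    d=R@np.linalg.inv(K)@np.array([u,v,1.]); return p+d*(z-p[2])/d[2]
def proj(s,P):
    R=np.array(s['rotation']);c=R.T@(np.array(P,float)-np.array(s['position'])); q=np.array(s['mtx'])@c; return q[:2]/q[2]
E
python3 - <<'E'
from h import *
for n in('scene','top'):
    s=snap(n,n+'0'); print(n,s['mtx'],s['position'],s['rotation'])
print(get_obs())
E
```

```text
scene [[380.98089508   0.         320.89120143]
 [  0.         380.98089508 190.47019151]
 [  0.           0.           1.        ]] [1295.61691465  516.6394085   798.68127802] [-2.2051906  -0.003942    2.14334526]
top [[435.84861746   0.         319.29367056]
 [  0.         435.84861746 204.8716887 ]
 [  0.           0.           1.        ]] [ 340.35779719    3.18441391 1791.67996855] [-3.02696304  0.01015055 -1.54397782]
{'time_s': 0.1, 'joint_pos': array([ 1.10490581e+00,  2.45712170e-01,  1.55885215e+00, -5.09549216e-06,
        1.33869843e+00, -1.74079365e-01]), 'joint_velocities': array([-0.00127639, -0.00237236, -0.00027622, -0.00104045,  0.00072482,
        0.0006644 ]), 'joint_torque': array([ 5.14424198e-05, -4.16914916e+01, -3.15524697e+01,  6.86372467e-02,
        3.10278742e-02, -8.35133528e-05]), 'ee_pos': array([186.74079006, 622.05110436, 204.49754269]), 'tool_rot': array([-3.13994693e+00, -2.84381934e-04,  2.84978244e+00]), 'contact_force': array([ 0.20912834, -0.14489276, -0.77873692]), 'torque': array([ 0.08016998,  0.03106787, -0.03833624]), 'finger_force': 0.0, 'gripper_width': 93.49562367999222}
```

```bash
sed -i "s/^import numpy.*/&\nfrom scipy.spatial.transform import Rotation as Ro/; s/R=np.array(s\['rotation'\])/R=Ro.from_euler('xyz',s['rotation']).as_matrix()/" h.py; cat h.py|head -8; python3 -c "
import cv2
for n in('scene','top'):
    i=cv2.imread(f'pics/{n}0.png'); cv2.imwrite(f'pics/{n}0b.png',cv2.resize(i,(800,500),interpolation=cv2.INTER_CUBIC))"
```

```text
from bench import *
import numpy as np, cv2
from scipy.spatial.transform import Rotation as Ro
def snap(n,f):
    s=snapshot(n); cv2.imwrite('pics/'+f+'.png',s['frame'][:,:,::-1]); 
    np.savez('pics/'+f+'.npz',**s); return s
def ray(s,u,v,z):
    K=np.array(s['mtx']);R=Ro.from_euler('xyz',s['rotation']).as_matrix();p=np.array(s['position'])
```

View pics/scene0.png

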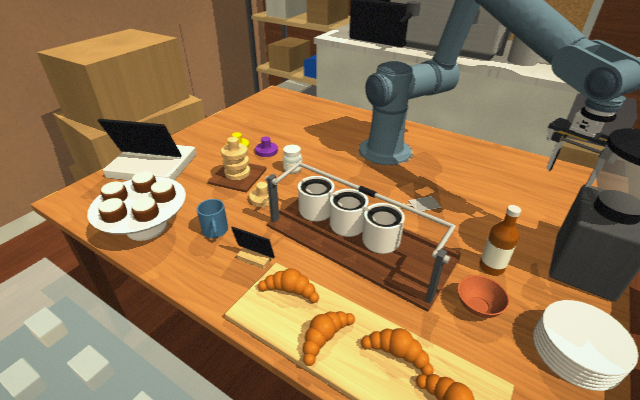

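View pics/top0.png

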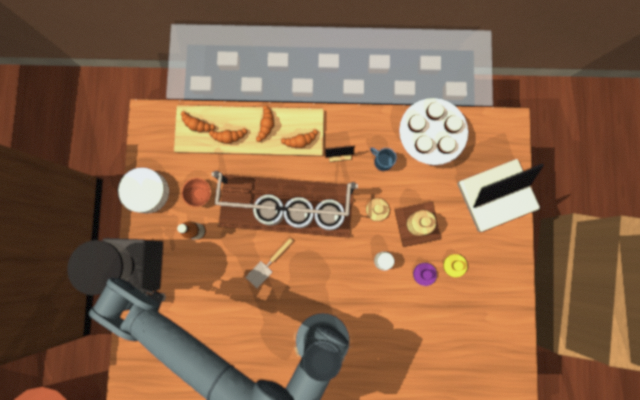

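The pictures show three pots (top px (267,209), (298,211), (329,213)) with the place at the image's left end empty. The clamp bar lies across the pots, with its sleeve near (283,208). The hinge posts are at (217,177) and (352,186).

Lid candidates in the top view:
- Wooden pile on the board at (421,222), which fits.
- Wooden single lid at (377,208), which fits.
- Purple lid at (425,273) and yellow lid at (456,265), which are the excluded colours.

I'll confirm with an enlarged crop and measure.

```bash
python3 - <<'E'
from h import *
s=dict(np.load('pics/top0.npz'))
i=cv2.imread('pics/top0.png'); cv2.imwrite('pics/crop0.png',cv2.resize(i[160:300,200:480],(800,400),interpolation=cv2.INTER_CUBIC))
for n,u,v,z in [('p a',267,209,112),('p b',298,211,112),('p c',329,213,112),('postL',217,177,177),('postR',352,186,177),('pile',421,222,140),('lone',377,208,40),('sleeve',283,208,163),('jar',385,261,90),('mug',384,158,90),('slate',340,153,105),('syr',185,229,210),('bowl',198,192,50),('spat',265,270,5),('spat2',290,242,5)]:
    print(n,ray(s,u,v,z).round())
E
```

```text
p a [512. 228. 112.]
p b [507. 107. 112.]
p c [503. -13. 112.]
postL [622. 413. 177.]
postR [600. -96. 177.]
pile [ 475. -362.  140.]
lone [ 535. -207.   40.]
sleeve [512. 161. 163.]
jar [ 324. -234.   90.]
mug [ 730. -226.   90.]
slate [742. -51. 105.]
syr [421. 511. 210.]
bowl [580. 518.  50.]
spat [274. 240.   5.]
spat2 [390. 142.   5.]
```

View pics/crop0.png

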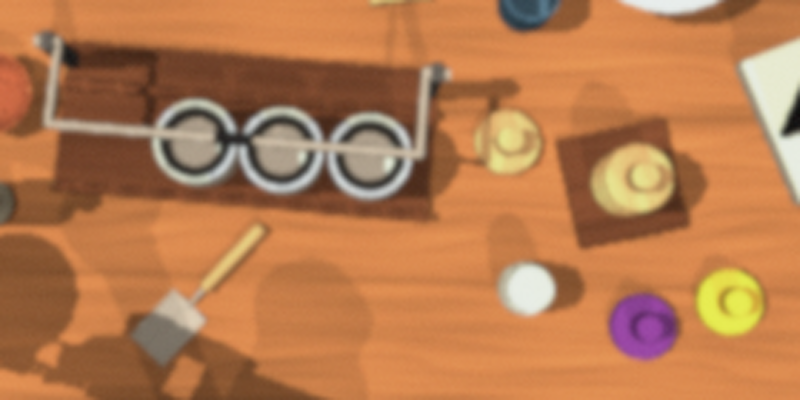

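Call:
drive_tool --plan '[[[0, 0, 5, 0], [2, -2, 10, -0.1], [5, -5, 12, -0.24], [8, -9, 12, -0.38], [11, -13, 12, -0.52], [14, -17, 12, -0.66], [17, -21, 12, -0.8], [20, -25, 12, -0.94], [23, -29, 12, -1.08], [26, -33, 12, -1.2], [29, -37, 12, -1.32], [31, -41, 12, -1.32]]]'

```text
time_s: 1.3
ee_pos: [497.9, 210.6, 324.9]
tool_rot: [-3.141, 0.0, 1.528]
contact_force: [0.3, 0.3, -0.1]
gripper_width: 94.2
finger_force: 0.0
```

Call:
drive_tool --plan '[[[1.3, -5, -2, 0], [1.3, -5, -2, 0], [1.3, -5, -2, 0], [1.3, -5, -2, 0]]]'

```text
time_s: 1.7
ee_pos: [509.7, 163.5, 305.8]
tool_rot: [3.141, -0.001, 1.531]
contact_force: [0.1, 0.4, 0.4]
gripper_width: 94.2
finger_force: 0.0
```

```bash
cat >> h.py <<'E'
def wsnap(f):
    o=get_obs(); s=snapshot('wrist'); T=np.eye(4); T[:3,:3]=Ro.from_euler('xyz',o['tool_rot']).as_matrix(); T[:3,3]=o['ee_pos']
    W=T@np.array(s['tool_from_camera']); d=dict(frame=s['frame'],mtx=s['mtx'],position=W[:3,3],rotation=Ro.from_matrix(W[:3,:3]).as_euler('xyz'))
    cv2.imwrite('pics/'+f+'.png',s['frame'][:,:,::-1]); np.savez('pics/'+f+'.npz',**d); return d
E
python3 - <<'E'
from h import *
s=wsnap('w1'); o=get_obs(); print(o['ee_pos'],o['tool_rot'],s['position'],s['mtx'][0][0])
E
```

```text
[509.78025739 163.8721631  306.06988635] [ 3.14076443e+00 -5.10133426e-04  1.53160376e+00] [512.19786416 227.43795742 484.37065068] 308.00417381169393
```

View pics/w1.png

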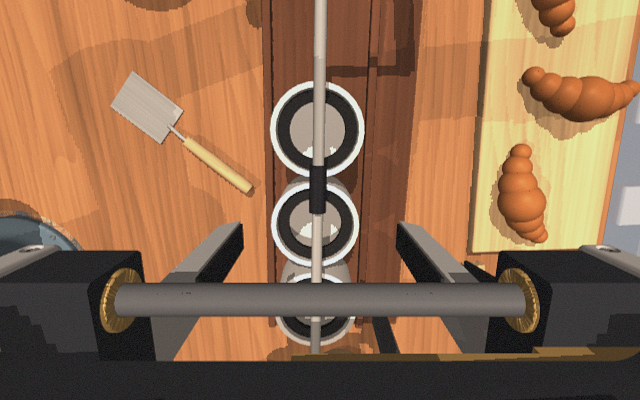

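The wrist view shows the sleeve at about (317,190), the bar running down the columns, and the pots at (318,129), (315,221) and (315,311, partly hidden).

```bash
python3 - <<'E'
from h import *
s=dict(np.load('pics/w1.npz')); g=cv2.cvtColor(s['frame'],cv2.COLOR_RGB2GRAY)
c=cv2.HoughCircles(cv2.medianBlur(g[60:275],3),cv2.HOUGH_GRADIENT,1,50,param1=120,param2=18,minRadius=33,maxRadius=52)
for u,v,r in c[0]: print(u,v+60,r,ray(s,u,v+60,112).round(1))
m=(g<60)[150:225,300:335]; ys,xs=np.nonzero(m)
# bar column: sleeve dark region
n,l,st,ce=cv2.connectedComponentsWithStats(m.astype(np.uint8))
for k in range(1,n):
    if st[k][4]>50: print('dark',st[k],ce[k]+[300,150],ray(s,*(ce[k]+[300,150]),163).round(1))
for v in (20,50): 
    row=s['frame'][v,300:345].astype(int).sum(1); print(row.tolist())
for u,v in((317,190),(320,20),(318,60),(317,240)): print(u,v,ray(s,u,v,163).round(1))
E
```

```text
316.5 129.5 41.3 [508.9 223.7 112. ]
314.5 225.5 43.6 [501.4 105.1 112. ]
533.5 198.5 36.6 [774.7 129.4 112. ]
dark [   0    3   35   61 1248] [317.18910256 184.51842949] [507.7 167.3 163. ]
[246, 245, 249, 239, 248, 243, 239, 257, 254, 253, 251, 245, 243, 234, 334, 460, 518, 558, 581, 591, 597, 589, 555, 540, 513, 444, 348, 233, 279, 265, 263, 261, 261, 264, 278, 275, 269, 268, 266, 263, 273, 265, 274, 265, 263]
[246, 258, 252, 248, 243, 250, 257, 277, 262, 265, 243, 254, 233, 271, 414, 485, 531, 578, 588, 604, 601, 572, 558, 530, 477, 393, 293, 265, 269, 261, 257, 269, 273, 281, 259, 264, 272, 267, 264, 276, 272, 265, 270, 255, 240]
317 190 [507.2 161.4 163. ]
320 20 [516.8 324.9 163. ]
318 60 [513.5 289.9 163. ]
317 240 [504.9 105.  163. ]
```

Call:
drive_tool --plan '[[[-0.2, -0.1, -4, -0.04], [-0.2, -0.1, -8, -0.04], [-0.2, -0.1, -12, -0.04], [-0.2, -0.1, -15, -0.04], [-0.2, -0.1, -16.1, -0.04], [-0.2, -0.1, -16.1, -0.04]]]' --gripper 5

```text
time_s: 2.35
ee_pos: [507.0, 162.6, 143.6]
tool_rot: [-3.139, 0.0, 1.492]
contact_force: [0.5, 0.3, -0.1]
gripper_width: 51.3
finger_force: 0.0
```

Call:
drive_tool --plan '[[[0, 0, 0, 0], [0, 0, 0, 0], [0, 0, 0, 0], [0, 0, 0, 0], [0, 0, 0, 0]]]' --gripper 1 --force 25

```text
time_s: 2.85
ee_pos: [507.6, 161.6, 144.8]
tool_rot: [-3.141, -0.0, 1.49]
contact_force: [-2.2, 0.3, 2.5]
gripper_width: 17.4
finger_force: 25.0
```

Call:
drive_tool --plan '[[[0.04, 0, 0.9, 0], [0.14, 0, 1.75, 0], [0.3, 0, 2.6, 0], [0.56, 0, 3.46, 0], [0.87, 0, 4.3, 0], [1.24, -0.05, 5.08, 0], [1.68, -0.07, 5.85, 0], [2.18, -0.1, 6.57, 0], [2.74, -0.12, 7.26, 0], [3.34, -0.15, 7.89, 0]]]'

```text
time_s: 3.85
ee_pos: [540.2, 159.8, 223.5]
tool_rot: [-3.137, 0.001, 1.49]
contact_force: [-5.6, -1.2, -4.9]
gripper_width: 17.3
finger_force: 25.0
```

Call:
drive_tool --plan '[[[0.66, -0.03, 0.58, 0], [1.35, -0.06, 1.12, 0], [2.1, -0.1, 1.6, 0], [2.87, -0.13, 2.01, 0], [3.7, -0.17, 2.37, 0], [4.51, -0.2, 2.65, 0], [5.37, -0.25, 2.87, 0], [6.23, -0.28, 3.02, 0], [7.1, -0.32, 3.1, 0], [8.0, -0.36, 3.11, 0], [9.3, -0.4, 2.99, 0], [10.2, -0.45, 2.82, 0]]]'

```text
time_s: 5.05
ee_pos: [644.8, 154.9, 255.8]
tool_rot: [3.139, 0.001, 1.49]
contact_force: [-5.5, -2.1, 5.2]
gripper_width: 17.2
finger_force: 25.0
```

Call:
drive_tool --plan '[[[0, 0, 0, 0], [0, 0, 0, 0], [0, 0, 4, 0], [0, 0, 8, 0], [-2, -4, 10, 0], [-4, -8, 10, 0], [-6, -12, 10, 0], [-8, -16, 10, 0], [-10, -20, 10, 0], [-12, -24, 10, 0], [-14, -28, 10, 0], [-14, -32, 10, 0]]]' --gripper 5

```text
time_s: 6.25
ee_pos: [502.1, -165.7, 353.4]
tool_rot: [3.138, 0.002, 1.489]
contact_force: [1.6, -0.3, 0.6]
gripper_width: 49.8
finger_force: 0.0
```

Call:
drive_tool --plan '[[[0, -4, 0, 0], [0, -8, 0, 0], [0, -12, 0, 0], [0, -16, 0, 0], [0, -20, 0, 0], [0, -22, 0, 0], [0, -22, 0, 0], [0, -22, 0, 0]]]' --gripper 9.4

```text
time_s: 7.05
ee_pos: [503.5, -384.2, 352.2]
tool_rot: [3.141, 0.0, 1.49]
contact_force: [-0.3, 0.8, -0.2]
gripper_width: 93.9
finger_force: 0.0
```

```bash
python3 - <<'E'
from h import *
s=wsnap('w2'); t=snap('top','top2'); o=get_obs(); print(o['ee_pos'],s['position'])
a=cv2.imread('pics/w2.png'); b=cv2.imread('pics/top2.png')[150:310,200:520]
cv2.imwrite('pics/m2.png',np.hstack([cv2.resize(a,(480,300)),cv2.resize(b,(320,160)).repeat(1,0) if 0 else cv2.copyMakeBorder(b,0,140,0,0,cv2.BORDER_CONSTANT)]))
E
```

```text
[ 503.75511567 -383.30239462  352.29615375] [ 508.53015991 -320.21549758  530.72643514]
```

View pics/m2.png

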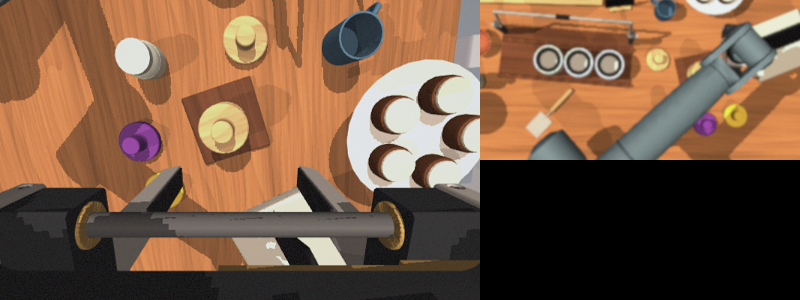

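The frame is open: in the top crop the crossbar is behind the posts. In the wrist view the pile's knob is at about (296,171) and the lone lid at about (327,55), both wood-coloured. I'll measure both.

```bash
cat >> h.py <<'E'
def circ(s,box,r0,z,p2=12,show=3):
    x0,y0,x1,y1=box; g=cv2.cvtColor(s['frame'],cv2.COLOR_RGB2GRAY)[y0:y1,x0:x1]; k=4
    g=cv2.GaussianBlur(cv2.resize(g,None,fx=k,fy=k,interpolation=cv2.INTER_CUBIC),(0,0),2)
    c=cv2.HoughCircles(g,cv2.HOUGH_GRADIENT_ALT if 0 else cv2.HOUGH_GRADIENT,1,8,param1=80,param2=p2,minRadius=int(k*r0*.93),maxRadius=int(k*r0*1.07)+1)
    if c is None: print('none');return
    for u,v,r in c[0][:show]:
        u=(u+.5)/k-.5+x0;v=(v+.5)/k-.5+y0; print(round(u,1),round(v,1),round(r/k,1),ray(s,u,v,z).round(1))
E
python3 - <<'E'
from h import *
s=dict(np.load('pics/w2.npz')); t=dict(np.load('pics/top2.npz'))
print('pile knob');circ(s,(250,120,345,220),308*19/373,158)
print('pile disc');circ(s,(245,115,345,225),308*46/413,118)
print('lone knob');circ(s,(290,10,365,100),308*19/471,60)
print('lone disc');circ(s,(285,10,370,105),308*46/511,20)
for b in((250,195,285,227),(282,197,315,229),(312,199,346,231)): print('pot');circ(t,b,435.8*56/1680,112)
E
```

```text
pile knob
295.8 175.2 14.6 [ 475.5 -376.5  158. ]
295.8 172.8 14.6 [ 475.8 -373.4  158. ]
297.8 176.0 15.5 [ 477.9 -377.6  158. ]
pile disc
297.5 170.0 33.5 [ 475.1 -375.6  118. ]
299.8 171.2 36.0 [ 477.9 -377.5  118. ]
295.5 169.2 36.1 [ 472.5 -374.3  118. ]
lone knob
326.8 49.2 11.8 [ 528.  -216.2   60. ]
327.2 47.0 12.8 [ 529.  -213.4   60. ]
326.5 54.5 13.1 [ 527.2 -223.    60. ]
lone disc
326.8 49.5 28.8 [ 529.7 -207.7   20. ]
326.2 55.5 28.2 [ 528.3 -216.2   20. ]
326.0 57.5 26.8 [ 527.7 -219.    20. ]
pot
267.8 208.8 15.1 [513. 225. 112.]
267.8 211.0 13.6 [504.2 224.6 112. ]
266.0 207.8 13.9 [516.7 231.9 112. ]
pot
298.2 212.0 14.9 [503.4 106.2 112. ]
298.2 210.0 13.6 [511.1 106.4 112. ]
299.2 213.8 13.9 [496.6 102.1 112. ]
pot
328.8 214.0 15.1 [498.6 -12.1 112. ]
327.2 211.5 14.8 [508.2  -6.1 112. ]
326.5 213.8 14.2 [499.4  -3.4 112. ]
```

Call:
drive_tool --plan '[[[-1, -2, -3, 0], [-2, -4, -6, 0], [-2.8, -5.5, -9, 0], [-2.8, -5.5, -10, 0], [-2.8, -5.5, -10, 0], [-2.8, -5.5, -10, 0]]]'

```text
time_s: 7.75
ee_pos: [476.5, -438.9, 253.6]
tool_rot: [3.14, 0.002, 1.491]
contact_force: [0.5, -0.6, 0.6]
gripper_width: 94.3
finger_force: 0.0
```

```bash
python3 - <<'E'
from h import *
s=wsnap('w3'); print(get_obs()['ee_pos'],s['position'])
u,v=proj(s,[475.5,-375,158]);print(u,v); h=s['position'][2]
a=lambda r:(int(u-r),int(v-r),int(u+r),int(v+r))
circ(s,a(50),308*19/(h-158),158);circ(s,a(70),308*46/(h-118),118)
cv2.imwrite('pics/w3c.png',cv2.resize(s['frame'][int(v)-70:int(v)+70,int(u)-70:int(u)+70,::-1],(560,560)))
E
```

```text
[ 476.71883473 -439.15098359  254.11077918] [ 481.27766701 -374.64252762  432.00225115]
312.0278091311942 126.40132283424822
311.0 129.8 20.0 [ 474.4 -377.8  158. ]
308.8 129.2 22.2 [ 472.5 -377.2  158. ]
311.0 127.0 22.6 [ 474.6 -375.4  158. ]
312.0 125.8 44.8 [ 474.7 -374.4  118. ]
312.5 128.0 45.7 [ 475.  -376.6  118. ]
310.5 128.0 47.6 [ 473.  -376.5  118. ]
```

View pics/w3c.png

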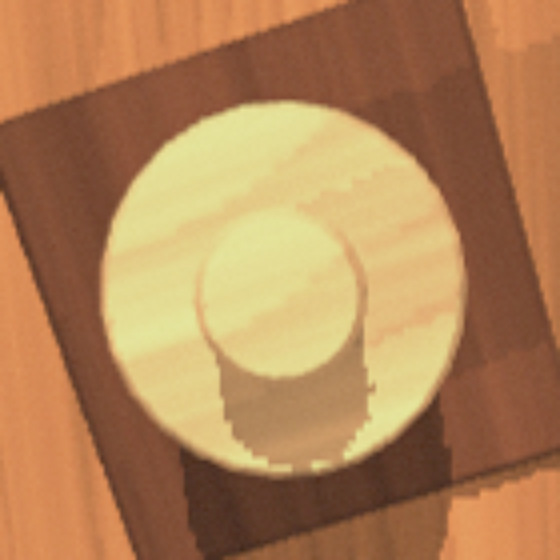

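Call:
drive_tool --plan '[[[-0.15, 3, 0, 0], [-0.15, 6.3, 0, 0], [-0.15, 6.3, -4, 0], [-0.15, 6.3, -8, 0], [-0.15, 6.3, -11, 0], [-0.15, 6.3, -13, 0], [-0.15, 6.3, -13, 0], [-0.15, 6.3, -13, 0]]]' --gripper 7

```text
time_s: 8.6
ee_pos: [475.0, -376.9, 123.6]
tool_rot: [3.14, 0.002, 1.491]
contact_force: [0.8, -0.8, 0.9]
gripper_width: 70.4
finger_force: 0.0
```

Call:
drive_tool --plan '[[[0, 0, 0, 0], [0, 0, 0, 0], [0, 0, 0, 0], [0, 0, 0, 0], [0, 0, 0, 0]]]' --gripper 3 --force 25

```text
time_s: 9.1
ee_pos: [474.0, -376.7, 122.0]
tool_rot: [3.141, 0.0, 1.49]
contact_force: [0.5, 0.4, 1.1]
gripper_width: 37.5
finger_force: 25.0
```

Call:
drive_tool --plan '[[[0, 0, 1, 0], [0, 0, 3, 0], [0, 0, 6, 0], [0, 0, 10, 0], [0, 0, 14, 0], [0, 0, 14, 0], [0, 0, 14, 0]]]'

```text
time_s: 9.8
ee_pos: [474.0, -376.6, 262.3]
tool_rot: [3.141, 0.001, 1.49]
contact_force: [-0.4, 0.5, -1.6]
gripper_width: 37.8
finger_force: 25.0
```

Call:
drive_tool --plan '[[[1, 4, 1, 0], [1, 8, 2, 0], [2, 12, 3, 0], [2, 16, 4, 0], [2.4, 20, 4, 0], [2.4, 24, 4, 0], [2.4, 28, 4, 0], [2.4, 30, 4, 0], [2.4, 30, 4, 0], [2.4, 30, 4, 0]]]'

```text
time_s: 10.8
ee_pos: [497.2, -76.3, 299.7]
tool_rot: [-3.138, -0.0, 1.49]
contact_force: [-0.3, 0.0, -1.9]
gripper_width: 37.7
finger_force: 25.0
```

```bash
python3 - <<'E'
from h import *
s=wsnap('w4'); print(get_obs()['ee_pos'],s['position'])
for P in ([501,-13,112],[505,107,112]): 
    u,v=proj(s,P);print(u,v); h=s['position'][2]; a=lambda r:(int(u-r),max(0,int(v-r)),int(u+r),int(v+r))
    circ(s,a(60),308*49/(h-112),112);circ(s,a(60),308*56/(h-112),112)
cv2.imwrite('pics/w4b.png',cv2.resize(s['frame'][:240,220:420,::-1],(500,600),interpolation=cv2.INTER_CUBIC))
E
```

```text
[497.3429875  -76.91968312 300.03148062] [502.83096185 -12.59233376 478.2535418 ]
318.7088109187332 126.62517701481688
314.8 127.0 42.1 [496.4 -13.1 112. ]
313.0 128.0 43.8 [494.3 -14.  112. ]
314.5 125.0 40.5 [496.3 -10.8 112. ]
314.8 125.8 47.9 [496.5 -11.7 112. ]
316.8 127.5 50.1 [498.7 -13.8 112. ]
313.0 130.0 45.5 [494.1 -16.3 112. ]
313.4284684349447 11.550457992711703
310.8 21.0 42.2 [501.4  98.1 112. ]
310.5 18.5 44.1 [501.3 100.6 112. ]
308.5 26.0 43.6 [498.5  93.4 112. ]
310.5 19.2 50.1 [501.2  99.8 112. ]
310.5 22.2 47.9 [501.   96.9 112. ]
306.5 15.8 48.7 [497.2 103.6 112. ]
```

View pics/w4b.png

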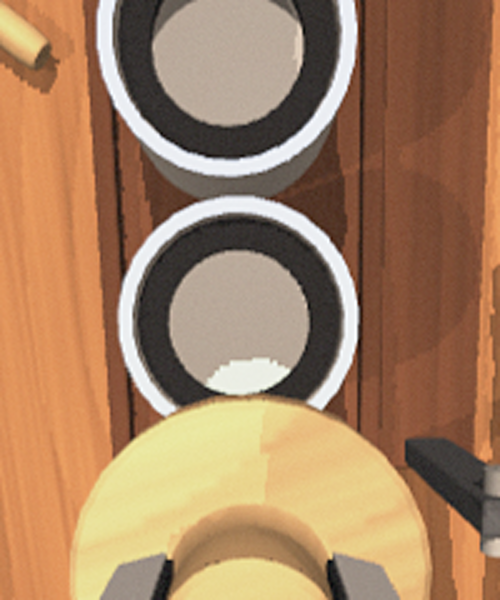

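The crop shows pot 1's outer rim at u 267.6–363.2 with its top at v 78, pot 2 above it, and the held lid with its disc edge at u 248.8–392.8 and its top at v 158. Next I'll compute the pot position and the lid's offset in the hand.

```bash
python3 - <<'E'
from h import *
s=dict(np.load('pics/w4.npz'))
print('pot1',ray(s,315.4,126.2,112), ray(s,267.6,126,112),ray(s,363.2,126,112),'top',ray(s,316,78.5,112)-[0,56,0])
f=s['frame'].astype(int); sub=f[0:170,230:400]; m=((sub.min(2)>170)&(sub.max(2)-sub.min(2)<30)).astype(np.uint8)*255
cs,_=cv2.findContours(m,cv2.RETR_EXTERNAL,cv2.CHAIN_APPROX_NONE)
for c in cs:
    if len(c)>80:
        p=c[:,0,:]+[230,0]; W=np.array([ray(s,*q,112)[:2] for q in p])
        # algebraic circle fit w/ trimming to radius 56
        c0=np.array([497,-12.]) if W[:,1].mean()<50 else np.array([502,103.])
        from scipy.optimize import least_squares
        r=least_squares(lambda x:np.hypot(*(W-x).T)-56,c0,loss='soft_l1',f_scale=.5).x
        print(len(c),r,np.median(abs(np.hypot(*(W-r).T)-56)))
for v in (200,215,230,240):
    print(v,ray(s,248.8,v,296),ray(s,392.8,v,296))
print('lid y',ray(s,320,158,296)-[0,46,0])
for P in ([497.3,-76.9,340],): print(proj(s,P))
E
```

```text
pot1 [497.21886715 -12.21597231 112.        ] [442.03993078  -7.57009265 112.        ] [552.38687345 -16.40847987 112.        ] top [502.19199864 -16.43598525 112.        ]
415 [496.27709927 -16.69462645] 1.955463164990455
353 [501.64968383 107.31963493] 2.586359585061686
200 [455.98844616 -52.78295174 296.        ] [543.34148427 -59.718415   296.        ]
215 [454.73618226 -62.21562336 296.        ] [543.09649105 -69.21765532 296.        ]
230 [453.45471179 -71.86829329 296.        ] [542.84579198 -78.93813135 296.        ]
240 [452.58366374 -78.4294584  296.        ] [542.67539014 -85.54520399 296.        ]
lid y [501.23142455 -76.82226321 296.        ]
[319.38478348 262.8624922 ]
```

```bash
cat >> h.py <<'E'
from scipy.optimize import least_squares
def rim(s,c0,z=112,R=56,ang=(0,360),it=4):
    """outer edge of white rim: bright->dark step along radial samples on plane z"""
    g=cv2.GaussianBlur(s['frame'].min(2).astype(np.float32),(0,0),.7); c=np.array(c0,float); rr=np.arange(R-9,R+9,.25)
    for _ in range(it):
        P=[]
        for t in np.radians(np.arange(*ang,3)):
            uv=np.array([proj(s,[c[0]+r*np.cos(t),c[1]+r*np.sin(t),z]) for r in rr],np.float32)
            val=cv2.remap(g,uv[None,:,0],uv[None,:,1],cv2.INTER_LINEAR)[0]; d=np.diff(val[::2]); k=d.argmin()
            if d[k]<-15 and uv.min()>1: P.append(c+rr[2*k+1]*np.array([np.cos(t),np.sin(t)]))
        P=np.array(P); f=least_squares(lambda x:np.hypot(*(P-x[:2]).T)-x[2],[*c,R],loss='soft_l1',f_scale=.5); c=f.x[:2]
    print('rim',f.x.round(1),len(P),'med res',np.median(abs(f.fun)).round(2)); return c
E
python3 - <<'E'
from h import *
s=dict(np.load('pics/w4.npz')); rim(s,[497,-13],ang=(-30,210)); rim(s,[502,106],ang=(180,360))
s=dict(np.load('pics/w1.npz')); rim(s,[507,224]); rim(s,[501,105],ang=(180,360))
E
```

```text
rim [496.2 -15.3  55.8] 80 med res 0.16
rim [501.4 104.7  56. ] 60 med res 0.24
rim [509.2 222.6  55.9] 107 med res 0.14
rim [501.4 105.   55.9] 55 med res 0.21
```

Call:
drive_tool --plan '[[[-0.12, 3, 0, 0], [-0.12, 6.15, 0, 0], [-0.12, 6.15, -3, 0], [-0.12, 6.15, -7, 0], [-0.12, 6.15, -11, 0], [-0.12, 6.15, -14, 0], [-0.12, 6.15, -16, 0], [-0.12, 6.15, -16.5, 0], [-0.12, 6.15, -16.8, 0], [-0.12, 6.15, -17, 0], [-0.12, 6.15, -17, 0]]]' --force 40

```text
time_s: 11.95
ee_pos: [497.5, -15.4, 132.6]
tool_rot: [3.14, 0.0, 1.489]
contact_force: [0.7, -0.5, -2.0]
gripper_width: 37.7
finger_force: 40.0
```

Call:
drive_tool --plan '[[[0, 0, -0.2, 0], [0, 0, -0.4, 0], [0, 0, -0.6, 0], [0, 0, -0.8, 0], [0, 0, -1.0, 0], [0, 0, -1.2, 0], [0, 0, -1.4, 0], [0, 0, -1.4, 0]]]'

```text
time_s: 12.75
ee_pos: [497.6, -15.2, 119.3]
tool_rot: [3.14, 0.001, 1.49]
contact_force: [-1.5, 0.6, 4.0]
gripper_width: 37.4
finger_force: 40.0
```

Call:
drive_tool --plan '[[[0, 0, -0.2, 0], [0, 0, -0.4, 0], [0, 0, -0.5, 0], [0, 0, -0.5, 0]]]'

```text
time_s: 13.15
ee_pos: [497.7, -15.3, 115.7]
tool_rot: [3.141, 0.001, 1.49]
contact_force: [-5.4, 0.9, 14.6]
gripper_width: 37.2
finger_force: 40.0
```

Call:
drive_tool --plan '[[[0, 0, -0.3, 0], [0, 0, -0.5, 0], [0, 0, -0.7, 0], [0, 0, -0.7, 0]]]'

```text
time_s: 13.55
ee_pos: [498.4, -15.6, 114.9]
tool_rot: [-3.141, 0.002, 1.492]
contact_force: [-25.3, 3.6, 52.9]
gripper_width: 37.3
finger_force: 40.1
```

Call:
drive_tool --plan '[[[0, 0, 0.8, 0], [0, 0, 0.8, 0]]]'

```text
time_s: 13.75
ee_pos: [498.1, -15.2, 115.5]
tool_rot: [3.137, 0.001, 1.49]
contact_force: [-0.3, 0.2, -1.9]
gripper_width: 37.2
finger_force: 40.0
```

Call:
drive_tool --plan '[[[0, 0, 0, 0], [0, 0, 0, 0], [0, 0, 0, 0], [0, 0, 4, 0], [0, 0, 8, 0], [0, 0, 12, 0], [0, -4, 18, 0], [0, -8, 18, 0], [0, -8, 18, 0]]]' --gripper 7

```text
time_s: 14.65
ee_pos: [497.8, -98.8, 296.4]
tool_rot: [3.137, 0.003, 1.486]
contact_force: [0.3, 0.2, -0.3]
gripper_width: 70.0
finger_force: 0.0
```

```bash
python3 - <<'E'
from h import *
s=wsnap('w5'); t=snap('scene','sc5'); print(get_obs()['ee_pos'],s['position'])
rim(s,[497,-14]); rim(s,[502,105],ang=(180,360))
cv2.imwrite('pics/w5b.png',np.hstack([cv2.resize(s['frame'][40:240,220:420,::-1],(400,400)),cv2.resize(t['frame'][140:280,260:460,::-1],(400,280)).repeat(1,0)[:,:] if 0 else cv2.resize(t['frame'][160:260,290:390+40,::-1],(400,400))]))
E
```

```text
[496.59632772 -95.82710666 293.16287805] [502.42706284 -34.35551799 474.82470094]
rim [496.3 -15.7  56. ] 120 med res 0.25
rim [501.3 104.4  55.7] 50 med res 0.14
```

View pics/w5b.png

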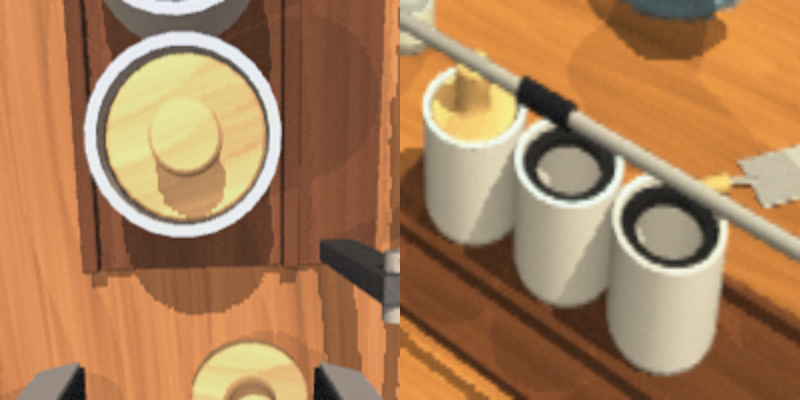

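Call:
drive_tool --plan '[[[0, -4, 0, 0], [0, -8, 0, 0], [0, -12, 0, 0], [-1, -16, 0, 0], [-1.5, -20, -1, 0], [-2.2, -24, -2, 0], [-2.2, -28, -4, 0], [-2.2, -32, -4, 0], [-2.2, -34, -4, 0], [-2.2, -34, -4, 0], [-2.2, -34, -4, 0]]]'

```text
time_s: 15.85
ee_pos: [474.9, -433.2, 251.8]
tool_rot: [-3.14, -0.003, 1.491]
contact_force: [-0.1, -0.4, -0.1]
gripper_width: 69.6
finger_force: 0.0
```

```bash
python3 - <<'E'
from h import *
s=wsnap('w6'); print(get_obs()['ee_pos'])
rim(s,[475,-376.5],z=76,R=46); rim(s,[475,-376.5],z=116,R=19)
t=dict(np.load('pics/w3.npz'));rim(t,[475,-376.5],z=118,R=46)
s=dict(np.load('pics/w5.npz'));rim(s,[529,-210],z=20,R=46,ang=(0,180))
E
```

```text
[ 475.07247113 -433.00814859  252.4270788 ]
rim [ 474.7 -377.6   45.2] 71 med res 0.06Traceback (most recent call last):
  File "<stdin>", line 3, in <module>
  File "h.py", line 33, in rim
    P=np.array(P); f=least_squares(lambda x:np.hypot(*(P-x[:2]).T)-x[2],[*c,R],loss='soft_l1',f_scale=.5); c=f.x[:2]
                     ~~~~~~~~~~~~~^^^^^^^^^^^^^^^^^^^^^^^^^^^^^^^^^^^^^^^^^^^^^^^^^^^^^^^^^^^^^^^^^^^^^^^
    return func(*args, **kwargs)
    vector_fun = VectorFunction(
        fun_wrapped,
    ...<6 lines>...
        workers=workers
    )
    self._update_fun()
    ~~~~~~~~~~~~~~~~^^
    self.f = self.fun_wrapped(xp_copy(self.x))
             ~~~~~~~~~~~~~~~~^^^^^^^^^^^^^^^^^
    return np.atleast_1d(self.fun(x))
                         ~~~~~~~~^^^
    return self.f(x, *self.args, **self.kwargs)
           ~~~~~~^^^^^^^^^^^^^^^^^^^^^^^^^^^^^^
  File "h.py", line 33, in <lambda>
    P=np.array(P); f=least_squares(lambda x:np.hypot(*(P-x[:2]).T)-x[2],[*c,R],loss='soft_l1',f_scale=.5); c=f.x[:2]
                                                       ~^~~~~~
ValueError: operands could not be broadcast together with shapes (0,) (2,)
```

Call:
drive_tool --plan '[[[0, 3, -2, 0], [0, 5.6, -4, 0], [0, 5.6, -8, 0], [0, 5.6, -12, 0], [0, 5.6, -15, 0], [0, 5.6, -17.1, 0], [0, 5.6, -17.1, 0], [0, 5.6, -17.1, 0]]]'

```text
time_s: 16.7
ee_pos: [475.2, -377.9, 83.2]
tool_rot: [3.141, 0.0, 1.491]
contact_force: [-0.1, -0.1, 0.7]
gripper_width: 70.0
finger_force: 0.0
```

Call:
drive_tool --plan '[[[0, 0, 0, 0], [0, 0, 0, 0], [0, 0, 0, 0], [0, 0, 0, 0], [0, 0, 0, 0]]]' --gripper 3 --force 40

```text
time_s: 17.2
ee_pos: [474.8, -379.2, 83.0]
tool_rot: [3.141, 0.0, 1.49]
contact_force: [0.4, 0.4, 1.8]
gripper_width: 37.3
finger_force: 40.0
```

Call:
drive_tool --plan '[[[0, 0, 1, 0], [0, 0, 3, 0], [0, 0, 7, 0], [0, 0, 11, 0], [0, 0, 15, 0], [0, 0, 19, 0], [0, 0, 22, 0], [0, 4, 22, 0], [1, 8, 22, 0], [2, 12, 22, 0], [2, 16, 22, 0], [2, 20, 22, 0]]]'

```text
time_s: 18.4
ee_pos: [494.4, -177.3, 302.8]
tool_rot: [-3.142, -0.0, 1.49]
contact_force: [0.5, -0.0, -1.7]
gripper_width: 37.1
finger_force: 40.0
```

Call:
drive_tool --plan '[[[0, 4, 0, 0], [0.3, 8, 0, 0], [0.5, 12, 0, 0], [0.7, 16, 0, 0], [0.7, 20, 0, 0], [0.7, 22, 0, 0], [0.7, 22, 0, 0], [0.7, 22, 0, 0], [0.7, 22, 0, 0]]]'

```text
time_s: 19.3
ee_pos: [501.7, 40.1, 302.6]
tool_rot: [-3.142, 0.0, 1.489]
contact_force: [-0.2, -0.2, -0.9]
gripper_width: 37.4
finger_force: 40.0
```

```bash
cat >> h.py <<'E'
def held(s,off):
    o=get_obs(); p=o['ee_pos']; return rim(s,p[:2],z=p[2]-off+20,R=46,ang=(20,160))
E
python3 - <<'E'
from h import *
s=wsnap('w7'); print(get_obs()['ee_pos'],get_obs()['contact_force'])
rim(s,[501.4,104.5],ang=(-20,200)); rim(s,[508,223],ang=(180,360)); held(s,26)
E
```

```text
[501.70895432  39.99071142 302.56791889] [ 0.09141387  0.09651694 -0.94055823]
rim [501.4 104.9  56. ] 74 med res 0.2
rim [509.1 222.3  55.8] 60 med res 0.19
rim [502.   43.7  44.2] 45 med res 0.36
```

Call:
drive_tool --plan '[[[-0.05, 3, 0, 0], [-0.05, 6.3, 0, 0], [-0.05, 6.3, -4, 0], [-0.05, 6.3, -8, 0], [-0.05, 6.3, -12, 0], [-0.05, 6.3, -15, 0], [-0.05, 6.3, -16, 0], [-0.05, 6.3, -16.4, 0], [-0.05, 6.3, -16.8, 0], [-0.05, 6.3, -16.8, 0]]]'

```text
time_s: 20.35
ee_pos: [502.2, 103.8, 135.8]
tool_rot: [3.139, -0.0, 1.489]
contact_force: [0.9, -0.3, -1.5]
gripper_width: 37.8
finger_force: 40.0
```

Call:
drive_tool --plan '[[[0, 0, -0.2, 0], [0, 0, -0.4, 0], [0, 0, -0.6, 0], [0, 0, -0.8, 0], [0, 0, -1.0, 0], [0, 0, -1.2, 0], [0, 0, -1.4, 0], [0, 0, -1.6, 0], [0, 0, -1.8, 0], [0, 0, -1.8, 0]]]'

```text
time_s: 21.35
ee_pos: [502.4, 104.0, 118.9]
tool_rot: [3.139, 0.0, 1.49]
contact_force: [-2.0, -0.5, 8.5]
gripper_width: 37.3
finger_force: 40.0
```

Call:
drive_tool --plan '[[[0, 0, -0.3, 0], [0, 0, -0.6, 0], [0, 0, -0.8, 0], [0, 0, -0.8, 0]]]'

```text
time_s: 21.75
ee_pos: [503.1, 104.1, 118.1]
tool_rot: [3.141, 0.001, 1.491]
contact_force: [-25.5, -2.2, 51.7]
gripper_width: 37.6
finger_force: 40.1
```

Call:
drive_tool --plan '[[[0, 0, 0.8, 0], [0, 0, 0.8, 0]]]'

```text
time_s: 21.95
ee_pos: [502.7, 104.1, 118.7]
tool_rot: [3.137, -0.0, 1.49]
contact_force: [-0.8, -0.7, -2.2]
gripper_width: 37.8
finger_force: 40.0
```

Call:
drive_tool --plan '[[[0, 0, 0, 0], [0, 0, 0, 0], [0, 0, 0, 0], [0, 0, 4, 0], [0, 0, 8, 0], [0, 0, 12, 0], [0, -4, 17, 0], [0, -8, 17, 0], [0, -8.5, 17, 0], [0, -8.5, 17, 0]]]' --gripper 7

```text
time_s: 22.95
ee_pos: [501.0, 18.2, 285.9]
tool_rot: [-3.141, -0.0, 1.487]
contact_force: [1.2, 0.2, -0.6]
gripper_width: 70.0
finger_force: 0.0
```

```bash
python3 - <<'E'
from h import *
s=wsnap('w8'); t=snap('scene','sc8'); print(get_obs()['ee_pos'])
rim(s,[501.4,104.5]);rim(s,[509,222.5],ang=(180,360))
cv2.imwrite('pics/w8b.png',np.hstack([cv2.resize(s['frame'][20:220,220:420,::-1],(400,400)),cv2.resize(t['frame'][160:260,290:430,::-1],(400,400))]))
E
```

```text
[500.58189608  19.73822274 285.05811287]
rim [501.4 104.8  56. ] 120 med res 0.25
rim [509.  222.   55.6] 48 med res 0.05
```

View pics/w8b.png

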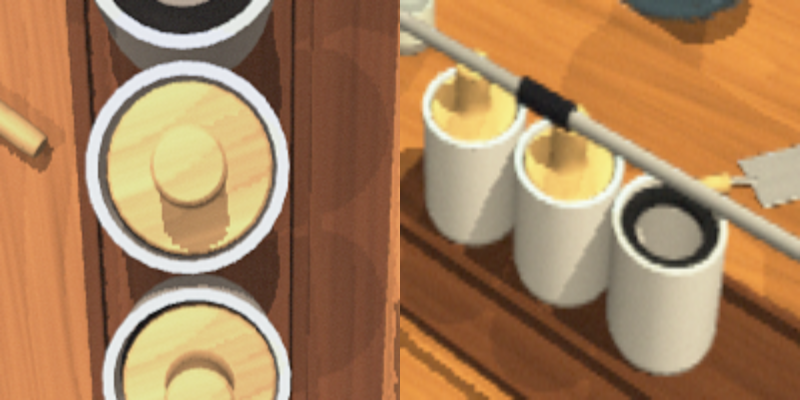

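Two lids are level in pots 1 and 2, and pot 3, with its dark seal, is still open. I'll fetch the bottom lid of the pile next.

Call:
drive_tool --plan '[[[0, -4, 0, 0], [0, -8.5, 0, 0], [0, -13, 0, 0], [0, -17.5, 0, 0], [0, -22, 0, 0], [-0.5, -26.5, 0, 0], [-1, -31, 0, 0], [-1.5, -35, -1, 0], [-2, -39, -3, 0], [-2.6, -43, -5, 0], [-2.6, -45.3, -5, 0], [-2.6, -45.3, -5, 0]]]'

```text
time_s: 24.25
ee_pos: [474.9, -434.5, 233.6]
tool_rot: [-3.139, -0.003, 1.489]
contact_force: [0.3, -0.1, -0.2]
gripper_width: 70.1
finger_force: 0.0
```

Call:
drive_tool --plan '[[[0, 0, 0, 0], [0, 0, 0, 0]]]'

```text
time_s: 24.45
ee_pos: [476.1, -432.3, 236.6]
tool_rot: [3.142, -0.0, 1.492]
contact_force: [-0.7, -0.3, 0.1]
gripper_width: 70.1
finger_force: 0.0
```

```bash
python3 - <<'E'
from h import *
s=wsnap('w9'); print(get_obs()['ee_pos'])
rim(s,[475,-377],z=34,R=46)
E
```

```text
[ 476.01085062 -432.3899343   236.83910925]
rim [ 474.7 -377.6   45.1] 52 med res 0.23
```

Call:
drive_tool --plan '[[[-0.1, 3, -2, 0], [-0.1, 5.6, -4, 0], [-0.1, 5.6, -8, 0], [-0.1, 5.6, -12, 0], [-0.1, 5.6, -16, 0], [-0.1, 5.6, -18.5, 0], [-0.1, 5.6, -19.6, 0], [-0.1, 5.6, -19.6, 0], [-0.1, 5.6, -19.6, 0]]]'

```text
time_s: 25.4
ee_pos: [475.2, -378.5, 42.3]
tool_rot: [3.14, 0.002, 1.49]
contact_force: [-0.6, -0.2, -0.8]
gripper_width: 70.2
finger_force: 0.0
```

Call:
drive_tool --plan '[[[0, 0, 0, 0], [0, 0, 0, 0], [0, 0, 0, 0], [0, 0, 0, 0], [0, 0, 0, 0]]]' --gripper 3

```text
time_s: 25.9
ee_pos: [474.4, -378.2, 41.0]
tool_rot: [3.141, 0.0, 1.49]
contact_force: [-0.6, 0.9, 0.9]
gripper_width: 37.7
finger_force: 40.0
```

Call:
drive_tool --plan '[[[0, 0, 1, 0], [0, 0, 4, 0], [0, 0, 8, 0], [0, 0, 12, 0], [0, 0, 16, 0], [0, 0, 20, 0], [0, 0, 24, 0], [0, 4, 26, 0], [1, 8, 26, 0], [2, 12, 26, 0], [2, 16, 26, 0], [2, 20, 26, 0]]]'

```text
time_s: 27.1
ee_pos: [493.8, -176.2, 300.6]
tool_rot: [-3.141, -0.0, 1.49]
contact_force: [0.7, -0.6, -1.0]
gripper_width: 37.5
finger_force: 40.0
```

Call:
drive_tool --plan '[[[0, 4, 0, 0], [0, 8.5, 0, 0], [0, 13, 0, 0], [0.5, 17.5, 0, 0], [0.7, 22, 0, 0], [1, 26, 0, 0], [1.2, 30, 0, 0], [1.2, 33, 0, 0], [1.2, 33.5, 0, 0], [1.2, 33.5, 0, 0], [1.2, 33.5, 0, 0]]]'

```text
time_s: 28.2
ee_pos: [506.1, 156.1, 300.5]
tool_rot: [-3.141, 0.001, 1.489]
contact_force: [-0.2, -0.2, -1.5]
gripper_width: 37.6
finger_force: 40.0
```

```bash
python3 - <<'E'
from h import *
s=wsnap('w10'); o=get_obs();print(o['ee_pos'],o['contact_force'],o['gripper_width'])
rim(s,[509,222.5],ang=(-20,200)); p=o['ee_pos']
for off in (24,27): 
    c=rim(s,p[:2],z=p[2]-off+20,R=46,ang=(20,160))
E
```

```text
[506.205891   155.88425721 300.55784535] [-0.8208691  -0.44284422 -1.1008202 ] 37.35762758206293
rim [509.2 222.8  55.8] 74 med res 0.05
rim [506.5 161.1  42.6] 42 med res 0.42
rim [506.5 160.1  43.4] 41 med res 0.4
```

Call:
drive_tool --plan '[[[0.2, 3, 0, 0], [0.2, 6.5, 0, 0], [0.2, 6.5, -4, 0], [0.2, 6.5, -8, 0], [0.2, 6.5, -12, 0], [0.2, 6.5, -15, 0], [0.2, 6.5, -16, 0], [0.2, 6.5, -16.4, 0], [0.2, 6.5, -16.7, 0], [0.2, 6.5, -16.7, 0]]]'

```text
time_s: 29.25
ee_pos: [508.9, 221.7, 134.3]
tool_rot: [3.14, -0.0, 1.489]
contact_force: [0.1, -1.0, -1.8]
gripper_width: 37.4
finger_force: 40.0
```

Call:
drive_tool --plan '[[[0, 0, -0.2, 0], [0, 0, -0.4, 0], [0, 0, -0.6, 0], [0, 0, -0.8, 0], [0, 0, -1.0, 0], [0, 0, -1.2, 0], [0, 0, -1.4, 0], [0, 0, -1.6, 0], [0, 0, -1.8, 0], [0, 0, -1.8, 0]]]'

```text
time_s: 30.25
ee_pos: [509.3, 222.0, 118.7]
tool_rot: [3.14, 0.0, 1.49]
contact_force: [-5.2, -2.6, 12.4]
gripper_width: 37.6
finger_force: 40.0
```

Call:
drive_tool --plan '[[[0, 0, -0.3, 0], [0, 0, -0.6, 0], [0, 0, -0.8, 0], [0, 0, -0.8, 0]]]'

```text
time_s: 30.65
ee_pos: [509.6, 222.5, 117.9]
tool_rot: [-3.142, 0.001, 1.491]
contact_force: [-24.2, -8.2, 53.1]
gripper_width: 37.3
finger_force: 40.1
```

Call:
drive_tool --plan '[[[0, 0, 0.8, 0], [0, 0, 0.8, 0]]]'

```text
time_s: 30.85
ee_pos: [510.1, 222.5, 118.2]
tool_rot: [3.136, -0.002, 1.49]
contact_force: [-1.1, -1.0, 14.4]
gripper_width: 37.3
finger_force: 40.0
```

Call:
drive_tool --plan '[[[0, 0, 0, 0], [0, 0, 0, 0], [0, 0, 0, 0], [0, 0, 4, 0], [0, 0, 8, 0], [0, 0, 12, 0], [0, -4, 17, 0], [0, -8, 18, 0], [0, -8.5, 18, 0], [0, -8.5, 18, 0]]]' --gripper 7

```text
time_s: 31.85
ee_pos: [508.3, 136.1, 295.3]
tool_rot: [-3.142, -0.0, 1.487]
contact_force: [0.0, 0.4, -0.7]
gripper_width: 69.9
finger_force: 0.0
```

```bash
python3 - <<'E'
from h import *
s=wsnap('w11'); t=snap('scene','sc11'); print(get_obs()['ee_pos'])
rim(s,[509,222.5])
cv2.imwrite('pics/w11b.png',np.hstack([cv2.resize(s['frame'][20:220,220:420,::-1],(400,400)),cv2.resize(t['frame'][160:300,265:465,::-1],(400,280),interpolation=cv2.INTER_CUBIC) if 0 else cv2.resize(t['frame'][155:295,270:410,::-1],(400,400),interpolation=cv2.INTER_CUBIC)]))
E
```

```text
[507.49182201 137.51666509 293.76586757]
rim [509.1 222.5  55.9] 120 med res 0.15
```

View pics/w11b.png

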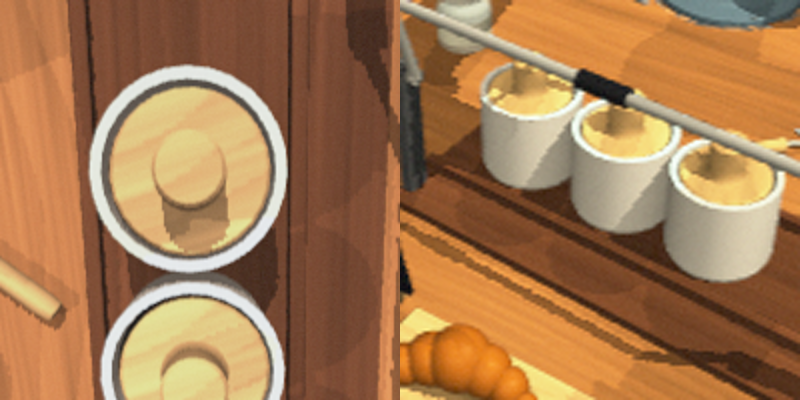

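All three pots (there is no fourth) have level lids. Now I'll go back to the sleeve and swing the frame shut.

Call:
drive_tool --plan '[[[0, 0, 3, 0], [0, 0, 6.5, 0], [3, 0.5, 6.5, 0], [7, 1, 6.5, 0], [11, 1.7, 6.5, 0], [13.7, 1.7, 6.5, 0], [13.7, 1.7, 4, 0], [13.7, 1.7, 0, 0], [13.7, 1.7, -3, 0], [13.7, 1.7, -3.7, 0], [13.7, 1.7, -3.7, 0], [13.7, 1.7, -3.7, 0]]]' --gripper 5

```text
time_s: 33.15
ee_pos: [645.8, 154.8, 260.1]
tool_rot: [3.14, -0.0, 1.491]
contact_force: [0.7, -0.3, 0.5]
gripper_width: 49.7
finger_force: 0.0
```

Call:
drive_tool --plan '[[[0, 0, 0, 0], [0, 0, 0, 0], [0, 0, 0, 0], [0, 0, 0, 0], [0, 0, 0, 0]]]' --gripper 1 --force 25

```text
time_s: 33.65
ee_pos: [645.6, 153.9, 259.0]
tool_rot: [3.14, -0.0, 1.49]
contact_force: [0.5, -0.8, 0.8]
gripper_width: 17.6
finger_force: 25.0
```

Call:
drive_tool --plan '[[[-1.18, 0.05, 0.22, 0], [-2.28, 0.1, 0.3, 0], [-3.38, 0.15, 0.28, 0], [-4.47, 0.2, 0.15, 0], [-5.54, 0.25, -0.09, 0], [-6.59, 0.3, -0.44, 0], [-7.59, 0.35, -0.89, 0], [-8.54, 0.4, -1.43, 0], [-9.44, 0.44, -2.07, 0], [-10.26, 0.48, -2.8, 0], [-10.26, 0.48, -2.8, 0]]]'

```text
time_s: 34.75
ee_pos: [541.1, 159.6, 229.5]
tool_rot: [-3.139, -0.001, 1.49]
contact_force: [1.2, 5.5, 0.8]
gripper_width: 17.3
finger_force: 25.0
```

Call:
drive_tool --plan '[[[-0.75, 0.03, -0.8, 0], [-1.42, 0.06, -1.68, 0], [-1.99, 0.1, -2.62, 0], [-2.47, 0.12, -3.61, 0], [-2.85, 0.14, -4.64, 0], [-3.12, 0.15, -5.7, 0], [-3.29, 0.16, -6.79, 0], [-3.34, 0.16, -7.89, 0], [-3.34, 0.16, -8.1, 0], [-3.34, 0.16, -8.1, 0]]]'

```text
time_s: 35.75
ee_pos: [507.3, 161.2, 147.6]
tool_rot: [-3.137, -0.001, 1.49]
contact_force: [1.0, 5.7, -2.1]
gripper_width: 17.4
finger_force: 25.0
```

Call:
drive_tool --plan '[[[0, 0, -0.3, 0], [0, 0, -0.6, 0], [0, 0, -0.6, 0]]]'

```text
time_s: 36.05
ee_pos: [507.3, 161.1, 143.2]
tool_rot: [-3.136, -0.001, 1.49]
contact_force: [-3.6, 5.6, 6.4]
gripper_width: 17.3
finger_force: 25.0
```

Call:
drive_tool --plan '[[[0, 0, 0, 0], [0, 0, 0, 0], [0, 0, 3, 0], [0, 0, 6, 0], [0, 0, 6, 0]]]' --gripper 5

```text
time_s: 36.55
ee_pos: [511.3, 160.2, 207.3]
tool_rot: [3.135, -0.0, 1.489]
contact_force: [0.7, -0.6, 0.2]
gripper_width: 49.2
finger_force: 0.0
```

Call:
drive_tool --plan '[[[0, 0, 0, 0], [0, 0, 0, 0], [0, 0, 0, 0], [0, 0, -1.5, 0], [0, 0, -2.5, 0], [0, 0, -3, 0], [0, 0, -3.3, 0], [0, 0, -3.3, 0]]]' --gripper 0

```text
time_s: 37.35
ee_pos: [508.6, 160.6, 172.0]
tool_rot: [-3.139, 0.0, 1.49]
contact_force: [-8.2, -0.8, 13.1]
gripper_width: 0.2
finger_force: 6.3
```

Call:
drive_tool --plan '[[[0, 0, -0.2, 0], [0, 0, -0.4, 0], [0, 0, -0.4, 0]]]'

```text
time_s: 37.65
ee_pos: [508.8, 160.6, 171.7]
tool_rot: [-3.139, 0.001, 1.491]
contact_force: [-17.3, -2.2, 30.3]
gripper_width: 0.4
finger_force: 15.3
```

Call:
drive_tool --plan '[[[0, 0, 2, 0], [0, 0, 6, 0], [0, 0, 11, 0], [0, 0, 15, 0], [-3, 0, 16, 0], [-8, 0, 16, 0], [-13, 0, 16, 0], [-13, 0, 16, 0]]]'

```text
time_s: 38.45
ee_pos: [375.3, 160.8, 326.3]
tool_rot: [3.14, -0.001, 1.492]
contact_force: [0.7, -0.1, 0.3]
gripper_width: 0.7
finger_force: 0.0
```

```bash
python3 - <<'E'
from h import *
t=snap('scene','sc12'); print(get_obs()['ee_pos'])
cv2.imwrite('pics/f.png',cv2.resize(t['frame'][100:330,170:540,::-1],(800,500),interpolation=cv2.INTER_CUBIC))
E
```

```text
[377.60151312 160.62102613 326.58714471]
```

View pics/f.png

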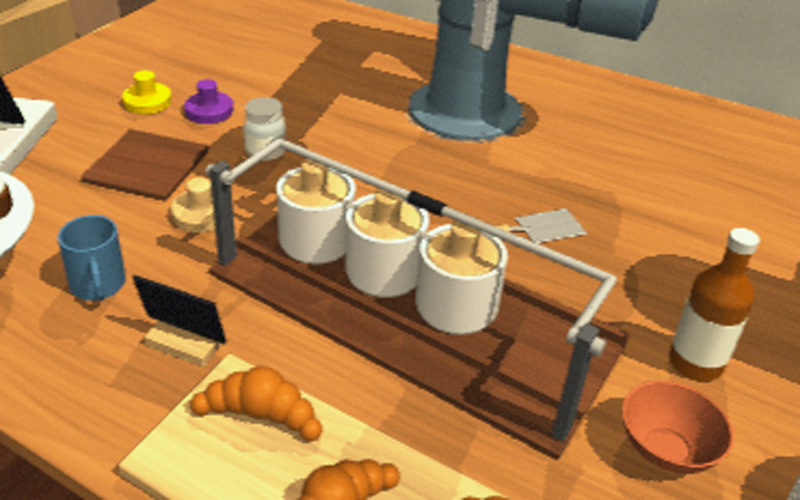

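The frame is shut over three pots with level lids, and the bystanders are untouched. The spare lid stands by the tray near (197,200) in the crop.

```bash
python3 -c "
from bench import *
print(sign_off())"
```

```text
the job is handed in; nothing more can be done
None
```

The job is handed in: all three pots on the tray have lids pressed home, the clamp frame is shut over them, and lid 4 stays off as the spare; the hand-in gave no verdict.

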